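Vent the curing box at its marked lid angle

ROBOT

A 7-joint arm with a two-finger parallel gripper is mounted at the origin on a cart in front of the work surface, level with it; the furniture and walls round the work are solid. World frame = base frame: x ahead of the robot, y to its left, z up, the work surface at z = 0. Lengths are in mm, angles in rad, forces in N, time in s.
With the tool pointing down it reaches from about 400 to 900 mm from the base axis. Payload 5.6 kg.
Tool frame: the origin (TCP) lies midway between the tips of the shut fingers; the grasp point (between the pads) lies 19 mm behind it; z points along the fingers, y is the line along which they close (so a half turn about z gives the same grasp; the last joint's range is limited). The gripper opens to 92 mm and grips with 3 to 60 N. Pads are 20 mm wide; open, the fingers measure 128 mm over their backs; the gripper's body (75 mm by 189 mm) begins 69 mm behind the grasp point.
Start: joints at [1.22, 0.468, -0.012, 1.603, 0.006, 1.071, -0.056], TCP at [196.884, -619.472, 214.592] pointing down, gripper open.
Joint ranges: [-2.53, 2.53], [-0.31, 2.02], [-1.57, 1.55], [0.28, 2.44], [-1.29, 4.43], [0.15, 1.84], [-2.92, 2.92]. Speed limits (rad/s): [2.57, 2.57, 3.14, 3.14, 3.14, 3.14, 3.14].

INTERFACE

Orientations are given as a unit quaternion [x, y, z, w].
In Python, from workcell import arm gives the robot as it stands. The module is installed in compiled form; this text tells all that it offers.
- The arm moves only by the tool carry_out, never from a script. Its argument "targets" is a list of rows, each a list of 7 numbers: the turn, a rotation vector about the tool's x, y, z normalised to -1 to 1, where 1 is pi rad, then the shift along the tool's x, y, z normalised to -1 to 1, where 1 is 0.2 m, then the opening, from -1 (shut) to 1 (fully open). In form: [[rx, ry, rz, dx, dy, dz, grip], ...]. A call has 1 to 20 rows; each row shifts and turns the commanded pose from where the row before left it, along the tool's axes as they then stand; what a row does not reach is not made up. A row lasts 1/10 s, in which the tool goes at most 50 mm and 8.59 degrees, less where a joint would pass 70% of its speed; a pose out of reach is approached as far as the arm can. A call with a number of a shift or a turn outside -1 to 1 is refused whole. A call with a gripper value outside its range is refused whole. The fingers move at their own pace and stop on an object; "force" is the grip in N (left out, the last holds). Time passes only in rows, so rows that do not move let the fingers close. It gives the time, the measured TCP pose, the force, the opening and the grip force at its end, in the units of the state.
- arm.sense(): the state, without advancing time (a new reading comes with each control period).
- arm.camera(name): name is "scene" or "side" or "wrist"; returns (picture, depth): 420x560x3 uint8, red, green, blue; 420x560 float32, mm along the optical axis (not along the pixel's ray), 0 where there is no reading.
- arm.calibration(name): a dict with "intrinsics" (3x3 intrinsics, pixels), "k1" (the pictures are not rectified: a ray, as slopes to the right and down, at radius r is drawn at 1 + k1 r^2 times it, then the intrinsics apply), "T" (4x4, takes a point from camera to world coordinates); the wrist camera has in their place "hand_eye" (4x4, takes a point from camera to tool coordinates, whose origin is the TCP and whose axes are the flange's). Camera axes: x right, y down, z forward; pixel columns grow to the right and rows downward; lengths in mm; the calibration is good to about 2 mm. A picture is of the moment at which its call begins: read the wrist's pose just before it. calibration takes no time and is no camera call.
- arm.job_done(): hands the job in; it is judged then, once.
The state is a dict: "t": time; "joint_positions": joint angles; "dq": joint speeds; "joint_efforts": joint torques, N m; "tool_pos": TCP position; "ee_rot": TCP orientation; "contact_force": force on the tool from outside, world axes, zero at the start; "ft_torque": the same for the moment, N m; "opening": finger opening in mm; "grasp_force": force on a finger pad.
Only numpy, scipy, OpenCV 4.12 (cv2) and the standard library are available. Lean on these libraries where they do the work, as an engineer would, in place of code of your own. Each camera call takes 0.05 s, during which the arm holds its last target. There are 200 camera calls.

TASK

The orange lid of the grey curing box is sprung shut and locked by the sliding catch with the black knob. Slide the catch to its far stop, off the lid, then lift the lid by its steel handle until the black pointer on its edge stands at the red mark on the white scale, and finish still holding it steadily there by the handle. Leave the red mark, and the bottle, jar and tape roll standing round the box, where they are.

Things in the scene. Friction and masses are not known exactly. Their poses are not given: they have to be found in the camera images.
- curing_box: grey box fixed to the bench, 170 (x) x 235 (y) x 85 mm. Origin: under its middle (y -110 to +125 mm); front faces its -x (the robot), its +y points to the catch side. Orange lid, 8 mm thick: y -106 to +46 mm (middle -30); flat deck with the catch: y +50 to +125; upright white scale arc at y -118, reaching 117 mm from the hinge line. Hinge line: along y at x +80, z +90 mm.
- lid (a joint): lid angle, rad: 0 shut, grows as the front edge rises, stop at 1.2. A spring of 0.8 N m/rad with 0.48 N m preload pulls it shut: with its weight the handle needs about 3 to 7 N. It falls shut when let go.
- handle_bar (a point): middle of the grip bar of the steel bow handle on the lid's front edge: round, 12 mm diameter, 90 mm long, parallel to the hinge line, 40 mm clear of the lid's edge, 215 mm from the hinge line; it moves on an arc about that line. Lid shut: 90 mm above the bench, 50 mm in front of the box's front face, nothing under it.
- lid_pointer (a point): end (away from the hinge) of the black pointer, a bar 38 x 18 x 10 mm on the lid's edge beside the scale, 88 mm from the hinge line
- mark (a joint): angle of the red mark about the same hinge line, rad, same zero and direction as joint lid: the lid is at the mark when both are equal. It is somewhere between 0.4 and 0.8, held only by light friction.
- mark_tip (a point): inner edge of the red mark (a clip 36 x 18 x 14 mm on the white arc), 88 mm from the hinge line; lid_pointer meets it when the lid is at the mark
- catch (a joint): how far the catch is slid along the box's +y, m: 0 to 0.004 at the start (its tongue lies 3 mm above the lid and overlaps it by 17 mm, so the lid cannot rise), clear of the lid above 0.02, stop at 0.030. Friction about 2 N.
- catch_knob (a point): on the axis of the catch's upright black knob, 17 mm diameter; it stands 30 mm above the catch's slide block, and this point is 12 mm below its top and 18 mm above the block (120 mm above the bench)
- spirit_bottle: bystander: pale blue bottle with a red cap, 47 mm diameter, 96 mm high, origin under its middle
- small_jar: bystander: small clear jar, 34 mm diameter, 28 mm high, origin under its middle
- etape_roll: bystander: black roll of tape lying flat, 62 mm diameter, 19 mm high, origin under its middle

How it is judged (in metres and radians):
On the way, in this order (a step that is already met when the one before it is completed fails the run):
1. the catch is slid clear while the lid is still shut (value of joint catch above 0.022 m and value of joint lid below 0.06 rad), for 0.1 s.
2. the lid is being lifted by its handle (value of joint lid above 0.2 rad and contact force between any of lid_c2, lid_c3, lid_c4 and the fingers above 1 N), for 0.2 s.
At the end, for the whole second after the job is handed in: Fingers hold the lid by its handle (over 1 N), at rest (under 0.1 rad/s), pointer tip within 7 mm of the mark's inner edge (about 4.5 degrees); catch slid at least 22 mm; mark shifted by under 6 mm, bottle, jar and tape roll each by under 30 mm and not tipped (distance between lid_pointer and mark_tip below 0.007 m and velocity of joint lid between -0.1 and 0.1 rad/s and contact force between any of lid_c2, lid_c3, lid_c4 and the fingers above 1 N and value of joint catch above 0.022 m and distance of mark_tip from where it was at the start of the episode below 0.006 m and distance of each of spirit_bottle, small_jar, etape_roll from where it was at the start of the episode below 0.03 m); the arm keeps its last pose, push and grip.
It fails at once if the red mark is shifted (distance of mark_tip from where it was at the start of the episode above 0.006 m).
It fails at once if spirit_bottle is moved or knocked over (distance of spirit_bottle from where it was at the start of the episode above 0.03 m or angle between spirit_bottle's own z axis and vertical above 0.5 rad).
It fails at once if small_jar is moved or knocked over (distance of small_jar from where it was at the start of the episode above 0.03 m or angle between small_jar's own z axis and vertical above 0.5 rad).
It fails at once if etape_roll is moved or knocked over (distance of etape_roll from where it was at the start of the episode above 0.03 m or angle between etape_roll's own z axis and vertical above 0.5 rad).
It also fails if it takes over 38 s, if anything falls off the work surface, if the arm or the gripper's body presses on something with over 40 N, if the wrist force passes 120 N, or if a joint passes its speed limit or range.

## Working session

There is one attempt and no reset: what is moved stays moved. The work goes in short steps, Python scripts to look and compute and a tool call to move; the robot and the scene stay as the last step left them, time stands still between calls to the robot, and variables do not carry over. Pictures are saved under pics/ and viewed, at most 10 in all, crops included, and the job is handed in when it is done.

Besides the shell and the picture viewer there is one more tool, called after ">>>" as a command line: name --pt "numbers of a row" for each row, then --argument value for the rest. carry_out: Moves the arm, as the interface text tells. Its arguments: {"type":"object","properties":{"targets":{"type":"array"},"force":{"type":"number"}},"required":["targets"]}

```bash
mkdir -p pics; cat > h.py <<'E'
import numpy as np, cv2
from workcell import arm
from scipy.spatial.transform import Rotation as R
def look(name):
    s=arm.sense(); im,d=arm.camera(name); c=arm.calibration(name)
    K=np.array(c["intrinsics"]);k1=c["k1"]
    if name=="wrist":
        T=np.eye(4);T[:3,:3]=R.from_quat(s["ee_rot"]).as_matrix();T[:3,3]=s["tool_pos"];T=T@np.array(c["hand_eye"])
    else: T=np.array(c["T"])
    v,u=np.mgrid[0:420,0:560]
    x=(u-K[0,2])/K[0,0];y=(v-K[1,2])/K[1,1];a,b=x.copy(),y.copy()
    for _ in range(10):
        f=1+k1*(a*a+b*b);a=x/f;b=y/f
    ray=np.stack([a,b,np.ones_like(a)],-1)
    P=(ray*d[...,None])@T[:3,:3].T+T[:3,3]; P[d==0]=np.nan
    return im,d,P,ray@T[:3,:3].T,T[:3,3]
def save(im,n): cv2.imwrite(f"pics/{n}.png",im[...,::-1])
E
python3 - <<'E'
from h import *
ims=[]
for n in("scene","side"):
    im,d,P,r,o=look(n); np.savez(n,im=im,P=P,r=r,o=o); save(im,n); print(n,o,np.isfinite(P[...,0]).mean())
s=arm.sense();print(s)
E
```

```text
scene [ 77.64869148 219.83505815 703.20241058] 0.996109693877551
side [202.14126762 603.36976951 581.99362183] 0.9961947278911565
{'t': 0.1, 'joint_positions': array([ 1.21997018,  0.46826314, -0.01159409,  1.60348678,  0.00601955,
        1.07140428, -0.05631469]), 'dq': array([-1.17531352e-03, -1.85662990e-03, -7.38348570e-05, -2.45922435e-03,
       -1.68957596e-04, -4.62897835e-04, -6.55276138e-05]), 'joint_efforts': array([ 1.25862887e-03, -5.21650815e+01, -1.20789494e-02, -2.44369984e+01,
       -5.67109161e-02,  1.40936856e-02,  8.31722036e-05]), 'tool_pos': array([ 196.71618142, -618.99218557,  213.77098299]), 'ee_rot': array([ 9.88184421e-01,  1.53267630e-01, -1.82398192e-04, -7.41760277e-04]), 'contact_force': array([-0.62455421, -0.27080107, -0.03797489]), 'ft_torque': array([ 0.02110391,  0.04066418, -0.01468371]), 'grasp_force': 0.0, 'opening': 91.95282372953908}
```

View pics/scene.png

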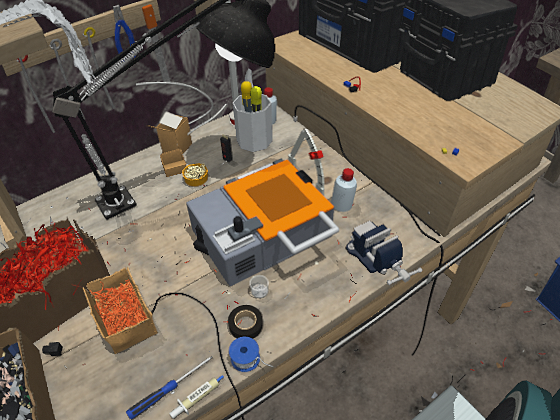

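View pics/side.png

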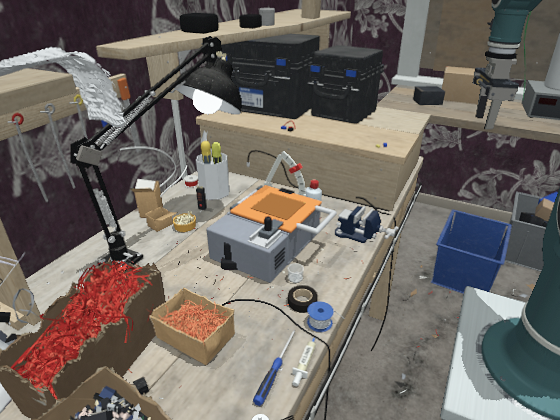

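The scene view shows the lid around (278,195), knob at (238,222), handle bar at about (310,240), red mark at (316,155), bottle at (345,190), jar at (259,287) and tape at (245,320). There is a vise near the handle at (375,245) and a lamp behind the box. Next I'll measure these.

```bash
cat > m.py <<'E'
from h import *
def pose(im,P,box=None):
    hsv=cv2.cvtColor(im,cv2.COLOR_RGB2HSV)
    z=P[...,2]
    m=((hsv[...,0]>5)&(hsv[...,0]<22)&(hsv[...,1]>190)&(z>80)&(z<110)).astype(np.uint8)
    n,l,st,c=cv2.connectedComponentsWithStats(m); i=1+st[1:,4].argmax()
    cs,_=cv2.findContours((l==i).astype(np.uint8),cv2.RETR_EXTERNAL,cv2.CHAIN_APPROX_NONE)
    q=max(cs,key=len)[:,0]; p=P[q[:,1],q[:,0]]
    p=p[np.isfinite(p[:,0])]
    return cv2.minAreaRect(p[:,:2].astype(np.float32)),np.nanmedian(P[l==i][:,2])
if __name__=="__main__":
  for n in("scene","side"):
    D=np.load(n+".npz");im,P=D["im"],D["P"]
    print(n,pose(im,P))
    hsv=cv2.cvtColor(im,cv2.COLOR_RGB2HSV)
    red=(((hsv[...,0]<4)|(hsv[...,0]>176))&(hsv[...,1]>170)&(hsv[...,2]>100)&(P[...,2]>20)).astype(np.uint8)
    k,l,st,c=cv2.connectedComponentsWithStats(red)
    for j in range(1,k):
        if 12<st[j,4]<400: print("red",c[j].round(),st[j,4],np.nanmedian(P[l==j],0).round(1))
    for nm,(u,v) in (dict(knob=(237,219),h1=(283,243),h2=(310,243),h3=(335,229),bottle=(345,173),jar=(260,279),tape=(238,330),vise=(372,235),vise2=(395,270),lamp=(230,50),lamplow=(228,55),cup=(250,110)) if n=="scene" else dict(knob=(266,222),h2=(318,226))).items():
        print(nm,np.nanmedian(P[v-1:v+2,u-1:u+2].reshape(-1,3),0).round(0))
  D=np.load("scene.npz");save(cv2.resize(D["im"][120:320,170:430],(780,600),interpolation=cv2.INTER_CUBIC),"crop1")
E
python3 m.py
```

```text
scene (((593.4552001953125, -132.28114318847656), (153.38336181640625, 169.1753692626953), 85.5140380859375), np.float64(94.77723727517997))
red [357.  86.] 15 [ 698.5 -424.4  181. ]
red [268.  90.] 41 [ 915.6 -334.3   96.4]
red [317. 154.] 58 [ 576.  -214.6  164.8]
red [348. 172.] 68 [ 560.  -284.5   96. ]
red [ 75. 232.] 18 [715.4 224.4 120.6]
red [ 37. 236.] 21 [711.9 285.6 153. ]
red [ 84. 248.] 16 [680.1 223.  108.5]
knob [555. -22. 132.]
h1 [517. -88.  56.]
h2 [ 463. -109.   94.]
h3 [ 460. -164.   96.]
bottle [ 562. -278.   97.]
jar [498. -23.  17.]
tape [431.  66.  19.]
vise [ 425. -226.   70.]
vise2 [ 358. -228.   32.]
lamp [ 747. -145.  331.]
lamplow [ 792. -164.  297.]
cup [ 877. -255.   89.]Traceback (most recent call last):
  File "m.py", line 14, in <module>
    print(n,pose(im,P))
            ~~~~^^^^^^
  File "m.py", line 6, in pose
    n,l,st,c=cv2.connectedComponentsWithStats(m); i=1+st[1:,4].argmax()
                                                      ~~~~~~~~~~~~~~~^^
ValueError: attempt to get argmax of an empty sequence
```

```bash
python3 - <<'E'
from h import *
from m import pose
D=np.load("scene.npz");im,P=D["im"],D["P"]
save(cv2.resize(im[120:320,170:430],(780,600),interpolation=cv2.INTER_CUBIC),"crop1")
S=np.load("side.npz");print("side lid px",cv2.cvtColor(S["im"],cv2.COLOR_RGB2HSV)[200,245],S["P"][200,245])
th=np.deg2rad(85.514-90);Rm=np.array([[np.cos(th),-np.sin(th)],[np.sin(th),np.cos(th)]])
o=np.array([593.46,-132.28])-Rm@[-4.5,-30];print("origin",o)
for n,Q,I in(("scene",P,im),("side",S["P"],S["im"])):
    L=Q.copy();L[...,:2]=(Q[...,:2]-o)@Rm
    hsv=cv2.cvtColor(I,cv2.COLOR_RGB2HSV)
    red=((hsv[...,0]<8)|(hsv[...,0]>172))&(hsv[...,1]>120)&(hsv[...,2]>70)
    r=red&(abs(L[...,0])<110)&(abs(L[...,1]+118)<25)&(L[...,2]>95)
    q=L[r];ang=np.arctan2(q[:,2]-90,80-q[:,0]);rad=np.hypot(q[:,2]-90,80-q[:,0])
    print(n,len(q),"mark ang",np.percentile(ang,[5,50,95]).round(3),"rad",np.percentile(rad,[2,98]).round(0),"y",np.median(q[:,1]))
    k=(I.max(-1)<70)&(abs(L[...,0])<85)&(L[...,1]>45)&(L[...,1]<125)&(L[...,2]>108)&(L[...,2]<136)
    q=L[k];print("knob",len(q),np.percentile(q,[3,50,97],axis=0).round(1).tolist())
    hb=(L[...,0]<-122)&(L[...,0]>-150)&(abs(L[...,1]+30)<70)&(L[...,2]>80)&(L[...,2]<102)
    q=L[hb];print("bar",len(q),np.percentile(q,[3,50,97],axis=0).round(1).tolist())
E
```

```text
side lid px [ 14 145 239] [ 672.21487952 -118.28141731   94.48434442]
origin [ 600.29267915 -102.7238755 ]
scene 94 mark ang [0.618 0.674 0.727] rad [ 63. 126.] y -111.90287980918404
knob 117 [[-58.4, 71.0, 109.3], [-55.0, 78.4, 125.4], [-45.4, 84.0, 132.7]]
bar 417 [[-139.5, -76.6, 87.9], [-135.4, -26.0, 94.3], [-124.2, 19.6, 97.0]]
side 69 mark ang [0.615 0.665 0.717] rad [ 93. 127.] y -111.75162878628913
knob 77 [[-59.0, 75.6, 109.2], [-54.5, 82.0, 121.2], [-47.0, 85.3, 132.4]]
bar 196 [[-140.5, -75.2, 88.5], [-136.3, -20.5, 94.9], [-123.7, 19.2, 97.8]]
```

View pics/crop1.png

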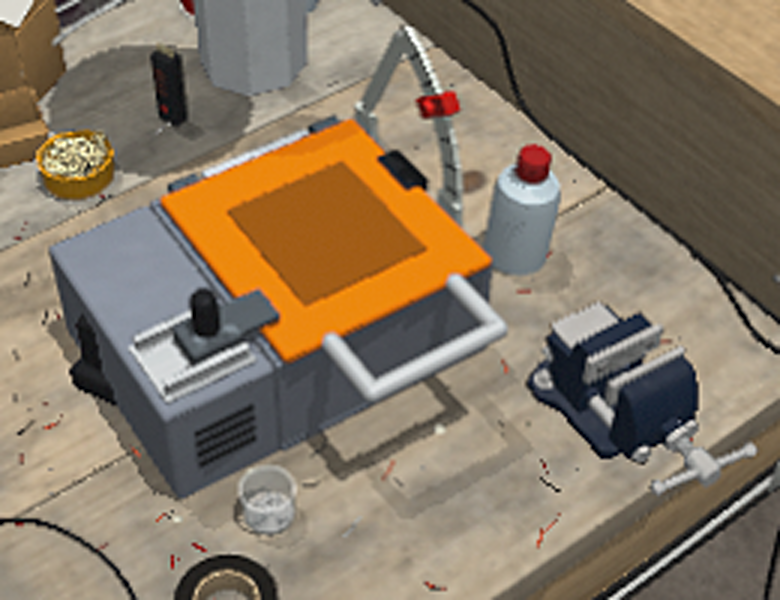

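Box yaw comes out at about -4.5°, origin (600.3,-102.7), mark angle about 0.67 rad and knob at local (-50,78). The crop shows the lid shut and the red clip at (437,104). I'll check heights along the way.

```bash
python3 - <<'E'
from h import *
Q=np.vstack([np.load(n+".npz")["P"].reshape(-1,3) for n in("scene","side")]);Q=Q[np.isfinite(Q[:,0])]
a=np.array([197,-619.]);b=np.array([553,-22.]);u=(b-a)/np.linalg.norm(b-a);L=np.linalg.norm(b-a)
s=(Q[:,:2]-a)@u;d=abs((Q[:,:2]-a)@[-u[1],u[0]])
for k in np.arange(0,L+100,100):
    q=Q[(s>k-50)&(s<=k+50)&(d<140)];print(k,len(q),q[:,2].max().round() if len(q) else None)
q=Q[(Q[:,0]>430)&(Q[:,0]<800)&(Q[:,1]<60)&(Q[:,1]>-260)&(Q[:,2]>215)];print("high",q.min(0),q.max(0))
E
```

```text
0.0 6421 529.0
100.0 4896 526.0
200.0 7835 173.0
300.0 14694 184.0
400.0 8953 173.0
500.0 13136 181.0
600.0 12998 175.0
700.0 13222 134.0
high [ 725.21158631 -259.80979036  253.16010736] [ 799.97807668 -116.44311534  445.79055579]
```

>>> carry_out --pt "0 0 -0.0471 0 0 -0.1 1" --pt "0 0 -0.0471 0 0 -0.1 1" --pt "0 0 -0.0471 0 0 -0.1 1" --pt "0 0 -0.0471 0 0 -0.1 1" --pt "0 0 -0.0471 0 0 0 1" --pt "0 0 -0.0471 0 0 0 1" --pt "0 0 -0.0471 0 0 0 1" --pt "0 0 -0.0471 0 0 0 -0.1" --pt "0 0 0 0 0 0 -0.1"

```text
t: 1.0
tool_pos: [196.6, -619.3, 294.0]
ee_rot: [0.735, 0.679, 0.0, -0.0]
contact_force: [0.5, -0.8, -0.1]
opening: 77.8
grasp_force: 0.0
```

>>> carry_out --pt "0 0 0 0.1 0.05 0 -0.1" --pt "0 0 0 0.195 0.096 0 -0.1" --pt "0 0 0 0.195 0.096 0 -0.1" --pt "0 0 0 0.195 0.096 0 -0.1" --pt "0 0 0 0.195 0.096 0 -0.1" --pt "0 0 0 0.195 0.096 0 -0.1" --pt "0 0 0 0.195 0.096 0 -0.1" --pt "0 0 0 0.195 0.096 0 -0.1" --pt "0 0 0 0.195 0.096 0 -0.1" --pt "0 0 0 0.195 0.096 0 -0.1" --pt "0 0 0 0.195 0.096 0 -0.1" --pt "0 0 0 0.195 0.096 0 -0.1" --pt "0 0 0 0.195 0.096 0 -0.1" --pt "0 0 0 0.195 0.096 0 -0.1" --pt "0 0 0 0.195 0.096 0 -0.1" --pt "0 0 0 0.195 0.096 0 -0.1" --pt "0 0 0 0.1 0.05 0.2 -0.1" --pt "0 0 0 0 0 0.2 -0.1" --pt "0 0 0 0 0 0 -0.1"

```text
t: 2.9
tool_pos: [549.9, -20.4, 209.6]
ee_rot: [0.735, 0.678, -0.004, -0.004]
contact_force: [0.7, -0.1, -0.3]
opening: 41.3
grasp_force: 0.0
```

```bash
cat > k.py <<'E'
from h import *
o=np.array([600.3,-102.7]);th=-0.0783;Rm=np.array([[np.cos(th),-np.sin(th)],[np.sin(th),np.cos(th)]])
def loc(P):
    L=P.copy();L[...,:2]=(P[...,:2]-o)@Rm;return L
E
python3 - <<'E'
from k import *
im,d,P,r,c=look("wrist");save(im,"w1");L=loc(P)
s=arm.sense();print(s["tool_pos"],loc(s["tool_pos"]),c)
k=(im.max(-1)<70)&(abs(L[...,0])<85)&(L[...,1]>45)&(L[...,1]<125)&(L[...,2]>126)&(L[...,2]<140)
q=L[k];print("knobtop",len(q),np.percentile(q,[3,50,97],axis=0).round(1).tolist())
E
```

```text
[551.74620273 -20.90294609 212.62522295] [-54.8032012   77.7485588  212.62522295] [556.04840312  42.99596776 379.66997013]
knobtop 293 [[-55.8, 70.6, 127.1], [-49.4, 77.4, 130.7], [-42.3, 83.2, 132.4]]
```

View pics/w1.png

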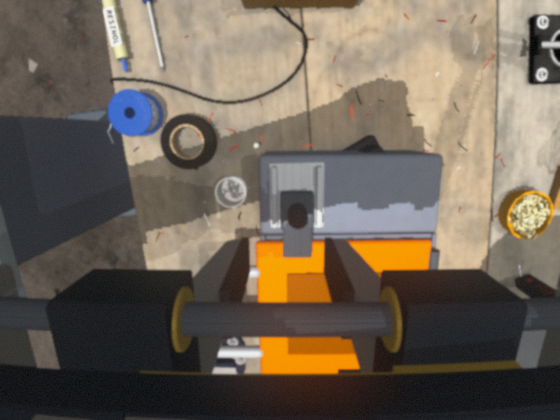

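The wrist view shows the knob at (296,215) between the fingers, local (-49,77). I'll descend and grip it.

>>> carry_out --pt "0 0 0 0 0.0275 0.05 -0.1" --pt "0 0 0 0 0 0.1 -0.1" --pt "0 0 0 0 0 0.13 -0.1" --pt "0 0 0 0 0 0.13 -0.1" --pt "0 0 0 0 0 0.08 -0.1" --pt "0 0 0 0 0 0.04 -0.1" --pt "0 0 0 0 0 0 -0.1" --pt "0 0 0 0 0 0 -0.1" --pt "0 0 0 0 0 0 -1" --pt "0 0 0 0 0 0 -1" --pt "0 0 0 0 0 0 -1" --pt "0 0 0 0 0 0 -1" --pt "0 0 0 0 0 0 -1" --force 20

```text
t: 4.25
tool_pos: [558.0, -21.2, 109.0]
ee_rot: [0.735, 0.679, -0.001, -0.0]
contact_force: [-3.3, 0.1, 4.9]
opening: 16.2
grasp_force: 20.0
```

>>> carry_out --pt "0 0 0 0.02 0 0 -1" --pt "0 0 0 0.02 0 0 -1" --pt "0 0 0 0.02 0 0 -1" --pt "0 0 0 0.02 0 0 -1" --pt "0 0 0 0.02 0 0 -1" --pt "0 0 0 0.02 0 0 -1" --pt "0 0 0 0.01 0 0 -1" --pt "0 0 0 0 0 0 -1" --pt "0 0 0 0 0 0 -1" --pt "0 0 0 0 0 0 -1"

```text
t: 5.25
tool_pos: [559.8, 4.5, 109.0]
ee_rot: [0.735, 0.679, -0.001, -0.0]
contact_force: [-3.9, -0.5, 7.0]
opening: 16.2
grasp_force: 20.0
```

>>> carry_out --pt "0 0 0 0.01 0 0 -1" --pt "0 0 0 0.01 0 0 -1" --pt "0 0 0 0 0 0 -1" --pt "0 0 0 0 0 0 -1"

```text
t: 5.65
tool_pos: [559.9, 5.5, 109.0]
ee_rot: [0.735, 0.678, -0.003, 0.001]
contact_force: [-4.9, -7.2, 6.9]
opening: 16.1
grasp_force: 20.0
```

>>> carry_out --pt "0 0 0 -0.015 0 0 -0.2" --pt "0 0 0 0 0 0 -0.2" --pt "0 0 0 0 0 0 -0.2" --pt "0 0 0 0 0 0 -0.2" --pt "0 0 0 0 0 -0.1 -0.2" --pt "0 0 0 0 0 -0.2 -0.2" --pt "0 0 0 0 0 -0.2 -0.2" --pt "0 0 0 -0.1 -0.06 0 -0.2" --pt "0 0 0 -0.19 -0.124 0 -0.2" --pt "0 0 0 -0.19 -0.125 0 -0.2" --pt "0 0 0 -0.145 -0.095 0 -0.2" --pt "0 0 0 -0.05 -0.03 0 -0.2" --pt "0 0 0 0 0 0 -0.2" --pt "0 0 0 0 0 0 -0.2" --pt "0 0 0 0 0 0 -0.2"

```text
t: 7.15
tool_pos: [465.0, -120.3, 208.7]
ee_rot: [0.734, 0.68, 0.001, -0.0]
contact_force: [0.9, -0.3, 0.1]
opening: 36.9
grasp_force: 0.0
```

```bash
python3 - <<'E'
from k import *
im,d,P,r,c=look("wrist");save(im,"w2");L=loc(P)
s=arm.sense();print(s["tool_pos"],loc(s["tool_pos"]),s["contact_force"])
hb=(L[...,0]<-115)&(L[...,0]>-160)&(abs(L[...,1]+30)<70)&(L[...,2]>84)&(L[...,2]<102)
q=L[hb];print("bar",len(q),np.percentile(q,[3,50,97],axis=0).round(1).tolist())
k=(im.max(-1)<70)&(abs(L[...,0])<85)&(L[...,1]>45)&(L[...,1]<140)&(L[...,2]>126)&(L[...,2]<140)
q=L[k];print("knobtop",len(q),np.percentile(q,[3,50,97],axis=0).round(1).tolist() if len(q) else 0)
E
```

```text
[ 464.82517906 -120.38395663  208.57634093] [-133.67650308  -28.22661784  208.57634093] [ 0.49737892  0.49633685 -0.23348623]
bar 1766 [[-138.5, -78.2, 90.6], [-131.3, -26.9, 94.5], [-116.7, 18.2, 96.4]]
knobtop 363 [[-56.8, 94.7, 126.8], [-51.2, 100.9, 131.0], [-45.2, 107.9, 132.7]]
```

View pics/w2.png

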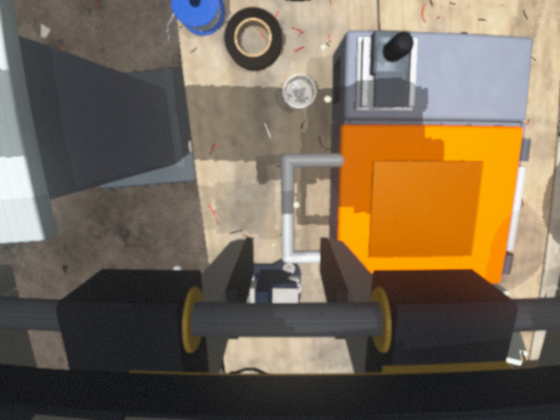

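The wrist view shows the catch clear of the lid, with the knob at (398,45), and the handle bar at column 287 between the fingers. I'll descend and grip the bar.

>>> carry_out --pt "0 0 0 0 0 0.06 -0.2" --pt "0 0 0 0 0 0.13 -0.2" --pt "0 0 0 0 0 0.15 -0.2" --pt "0 0 0 0 0 0.15 -0.2" --pt "0 0 0 0 0 0.12 -0.2" --pt "0 0 0 0 0 0.06 -0.2" --pt "0 0 0 0 0 0.015 -0.2" --pt "0 0 0 0 0 0 -0.2" --pt "0 0 0 0 0 0 -0.2" --pt "0 0 0 0 0 0 -1" --pt "0 0 0 0 0 0 -1" --pt "0 0 0 0 0 0 -1" --pt "0 0 0 0 0 0 -1" --pt "0 0 0 0 0 0 -1" --force 35

```text
t: 8.6
tool_pos: [465.8, -122.4, 72.2]
ee_rot: [0.735, 0.679, 0.001, 0.002]
contact_force: [5.8, -0.7, -2.0]
opening: 10.6
grasp_force: 35.0
```

```bash
cat > lift.py <<'E'
import numpy as np,json,sys
def tcp(t,f): # TCP and tool axes in box x,z for lid angle t, tool pitch f
    y=np.array([np.cos(f),-np.sin(f)]);z=-np.array([np.sin(f),np.cos(f)])
    return np.array([80-215*np.cos(t),90+215*np.sin(t)])+19*z,y,z
def rows(ts):
    out=[]
    for a,b in zip(ts[:-1],ts[1:]):
        p,y,z=tcp(a,a/2);q,_,_=tcp(b,b/2);d=(q-p)/200
        out.append([round((b-a)/2/np.pi,4),0,0,0,round(d@y,3),round(d@z,3),-1])
    return out
if __name__=="__main__": print(json.dumps(rows(np.linspace(float(sys.argv[1]),float(sys.argv[2]),int(sys.argv[3])+1))))
E
python3 lift.py 0 0.6 15
```

```text
[[0.0064, 0, 0, 0, -0.001, -0.043, -1], [0.0064, 0, 0, 0, -0.0, -0.043, -1], [0.0064, 0, 0, 0, 0.001, -0.043, -1], [0.0064, 0, 0, 0, 0.002, -0.043, -1], [0.0064, 0, 0, 0, 0.002, -0.043, -1], [0.0064, 0, 0, 0, 0.003, -0.043, -1], [0.0064, 0, 0, 0, 0.004, -0.043, -1], [0.0064, 0, 0, 0, 0.005, -0.042, -1], [0.0064, 0, 0, 0, 0.006, -0.042, -1], [0.0064, 0, 0, 0, 0.007, -0.042, -1], [0.0064, 0, 0, 0, 0.007, -0.042, -1], [0.0064, 0, 0, 0, 0.008, -0.042, -1], [0.0064, 0, 0, 0, 0.009, -0.042, -1], [0.0064, 0, 0, 0, 0.01, -0.041, -1], [0.0064, 0, 0, 0, 0.011, -0.041, -1]]
```

>>> carry_out --pt "0.0064 0 0 0 -0.001 -0.043 -1" --pt "0.0064 0 0 0 0 -0.043 -1" --pt "0.0064 0 0 0 0.001 -0.043 -1" --pt "0.0064 0 0 0 0.002 -0.043 -1" --pt "0.0064 0 0 0 0.002 -0.043 -1" --pt "0.0064 0 0 0 0.003 -0.043 -1" --pt "0 0 0 0 0 0 -1" --pt "0 0 0 0 0 0 -1"

```text
t: 9.4
tool_pos: [469.6, -122.7, 122.7]
ee_rot: [0.733, 0.677, -0.039, -0.043]
contact_force: [7.9, -1.1, -7.5]
opening: 10.6
grasp_force: 35.0
```

```bash
cat > ang.py <<'E'
from k import *
s=arm.sense();p=loc(s["tool_pos"]);zt=R.from_quat(s["ee_rot"]).as_matrix()[:,2]
g=loc(s["tool_pos"]-19*zt);print("t",s["t"],"grasp",g.round(1),"lid from grasp",np.arctan2(g[2]-90,80-g[0]).round(3),"R",np.hypot(g[2]-90,80-g[0]).round(1),s["contact_force"].round(1),s["opening"])
E
python3 ang.py
```

```text
t 9.4 grasp [-126.6  -30.1  141.6] lid from grasp 0.245 R 212.9 [ 7.9 -1.1 -7.5] 10.570991317563593
```

>>> carry_out --pt "0.0064 0 0 0 0.004 -0.043 -1" --pt "0.0064 0 0 0 0.005 -0.042 -1" --pt "0.0064 0 0 0 0.006 -0.042 -1" --pt "0.0064 0 0 0 0.007 -0.042 -1" --pt "0.0064 0 0 0 0.007 -0.042 -1" --pt "0.0064 0 0 0 0.008 -0.042 -1" --pt "0.0064 0 0 0 0.009 -0.042 -1" --pt "0.0064 0 0 0 0.01 -0.041 -1" --pt "0 0 0 0 0 0 -1" --pt "0 0 0 0 0 0 -1"

```text
t: 10.4
tool_pos: [491.9, -124.2, 185.0]
ee_rot: [0.727, 0.672, -0.094, -0.103]
contact_force: [7.6, -0.9, -11.6]
opening: 11.0
grasp_force: 35.0
```

```bash
python3 ang.py; cat > chk.py <<'E'
from k import *
import sys
tag=sys.argv[1]
ims=[]
for n in("scene","side"):
    I,d,P,r,c=look(n);L=loc(P)
    hsv=cv2.cvtColor(I,cv2.COLOR_RGB2HSV)
    rad=np.hypot(L[...,2]-90,80-L[...,0]);ang=np.arctan2(L[...,2]-90,80-L[...,0])
    red=((hsv[...,0]<8)|(hsv[...,0]>172))&(hsv[...,1]>120)&(hsv[...,2]>70)&(abs(L[...,1]+112)<25)&(ang>.2)&(rad>60)&(rad<130)&(ang<1.2)
    orange=(hsv[...,0]>8)&(hsv[...,0]<22)&(hsv[...,1]>130)&(hsv[...,2]>120)&(rad<175)&(rad>60)&(L[...,1]>-104)&(L[...,1]<44)&(ang<1.2)
    pt=(I.max(-1)<60)&(abs(L[...,1]+112)<20)&(rad>40)&(rad<95)&(ang>.2)&(ang<1.2)
    for nm,m in(("red",red),("orange",orange),("pointer",pt)):
        print(n,nm,m.sum(),np.percentile(ang[m],[5,50,95]).round(3) if m.sum() else "",np.percentile(rad[m],[5,95]).round() if m.sum() else "")
    if m.sum() and 0: pass
    rr=red|pt
    ys,xs=np.where(red)
    if len(xs): u,v=int(np.median(xs)),int(np.median(ys))
    else: u,v=(316,155) if n=="scene" else (299,168)
    u=min(max(u,65),495);v=min(max(v,75),345)
    ims.append(cv2.resize(I[v-75:v+75,u-65:u+65],(390,450),interpolation=cv2.INTER_CUBIC))
save(np.hstack(ims),tag)
E
python3 chk.py c1
```

```text
t 10.4 grasp [-101.2  -29.9  203.2] lid from grasp 0.559 R 213.7 [  7.6  -0.9 -11.6] 10.962279234682926
scene red 0  
scene orange 986 [0.543 0.592 0.644] [ 66. 168.]
scene pointer 0  
side red 68 [0.614 0.665 0.717] [ 93. 126.]
side orange 556 [0.547 0.592 0.643] [ 68. 169.]
side pointer 4 [0.626 0.631 0.637] [75. 86.]
```

View pics/c1.png

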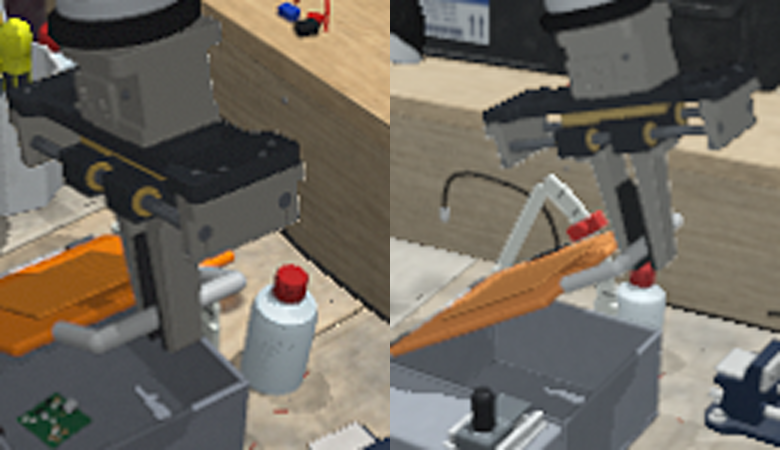

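The left crop has the mark hidden by the hand. The right crop shows the red clip at (588,225), just above the lid edge, so the lid is slightly short of it. The lid is at about 0.559 and the mark at about 0.666, so I'll raise it by 0.106.

```bash
python3 lift.py 0.56 0.666 5
```

```text
[[0.0034, 0, 0, 0, 0.006, -0.022, -1], [0.0034, 0, 0, 0, 0.006, -0.022, -1], [0.0034, 0, 0, 0, 0.006, -0.022, -1], [0.0034, 0, 0, 0, 0.006, -0.022, -1], [0.0034, 0, 0, 0, 0.006, -0.022, -1]]
```

>>> carry_out --pt "0.0034 0 0 0 0.006 -0.022 -1" --pt "0.0034 0 0 0 0.006 -0.022 -1" --pt "0.0034 0 0 0 0.006 -0.022 -1" --pt "0.0034 0 0 0 0.006 -0.022 -1" --pt "0.0034 0 0 0 0.006 -0.022 -1" --pt "0 0 0 0 0 0 -1" --pt "0 0 0 0 0 0 -1" --pt "0 0 0 0 0 0 -1" --pt "0 0 0 0 0 0 -1"

```text
t: 11.4
tool_pos: [503.5, -125.0, 204.0]
ee_rot: [0.724, 0.669, -0.113, -0.122]
contact_force: [6.3, 0.6, -14.8]
opening: 11.0
grasp_force: 35.0
```

```bash
python3 ang.py; python3 chk.py c2
```

```text
t 11.4 grasp [-88.5 -29.8 221.9] lid from grasp 0.664 R 214.0 [  6.3   0.6 -14.8] 11.013727224250546
scene red 35 [0.675 0.704 0.727] [109. 125.]
scene orange 632 [-2.405  0.691  0.749] [ 67. 168.]
scene pointer 0  
side red 16 [0.693 0.708 0.725] [ 96. 126.]
side orange 296 [0.637 0.692 0.743] [ 69. 169.]
side pointer 1 [0.733 0.733 0.733] [81. 81.]
```

View pics/c2.png

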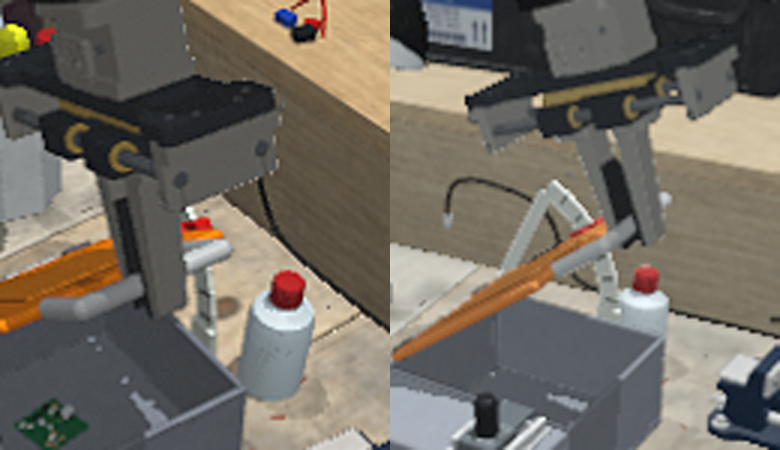

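The red clip peeks just over the lid's edge in both views, and its upper edge is at 0.727 as before, so the mark hasn't moved. The lid is at about 0.66, matching it. I'll hand in.

```bash
python3 -c "
from workcell import arm
print(abs(arm.sense()['dq']).max(), arm.sense()['grasp_force']); print(arm.job_done())"
```

```text
0.002294667043898079 34.98263597488403
the job is handed in; nothing more can be done
None
```

I slid the catch to its far stop, lifted the lid by its handle to about 0.66 rad against a mark measured at about 0.67 rad, and handed the job in with it held steady there; the mark stayed put and nothing touched the bottle, jar or tape roll that I could see, though the judge returned no verdict.

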